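Slip the saddle bracket over the rail and hold the bolt head while the locknut is run up

ROBOT

A 6-joint arm with a two-finger parallel gripper is mounted at the origin on the work surface. World frame = base frame: x ahead of the robot, y to its left, z up, the work surface at z = 0. Lengths are in m, angles in rad, forces in N, time in s.
With the tool pointing down it reaches from about 0.375 to 0.975 m from the base axis. Payload 3.8 kg.
Tool frame: the origin (TCP) lies at the very end of the fingers, on their centre line; the grasp point (between the pads) lies 19 mm behind it; z points along the fingers, y is the direction in which the jaws open and shut (so a half turn about z gives the same grasp; the last joint's range is limited). The gripper opens to 88 mm and grips with 3 to 60 N. Pads are 18 mm wide; open, the fingers measure 123 mm over their backs; the gripper's body (75 mm by 187 mm) begins 45 mm behind the grasp point.
Start: joints at [-1.379, 0.264, 1.604, -0, 1.274, -0.037], TCP at [0.153, -0.657, 0.239] pointing down, gripper open.
Joint ranges: [-2.63, 2.63], [-0.94, 2.18], [0.31, 2.57], [-1.31, 4.45], [0, 2.66], [-2.55, 2.55]. Speed limits (rad/s): [2.57, 2.57, 3.14, 3.14, 3.14, 3.14].

INTERFACE

Orientations are given as a 3x3 rotation matrix whose columns are the frame's x, y, z axes.
In Python, from station import ctrl gives the robot as it stands. The module is installed in compiled form; this text tells all that it offers.
- The arm moves only by the tool jog_arm, never from a script. Its argument "deltas" is a list of rows, each a list of 7 numbers: the shift along the tool's x, y, z as a fraction of full scale, then the turn, a rotation vector about the tool's x, y, z as a fraction of full scale, then the closure, from 0 (fully open) to 1 (shut). In form: [[dx, dy, dz, wx, wy, wz, jaw], ...]. A call has 1 to 8 rows; each row is the pose to reach, as a shift and turn from the pose measured when the call began, along the tool's axes at that moment, turning the shorter way round; what a row does not reach only later rows make up. Full scale, the value 1, is 0.2 m for a shift and pi rad for a turn. A row lasts 1/10 s, in which the tool goes at most 50 mm and 8.59 degrees, less where a joint would pass 70% of its speed; a pose out of reach is approached as far as the arm can. A call with a number of a shift or a turn outside -1 to 1 is refused whole. A call with a gripper value outside its range is refused whole. The fingers move at their own pace and stop on an object; the grip force is fixed at half the most. Time passes only in rows, so rows that repeat a pose let the fingers close. It gives the time, the measured TCP pose, the force and the opening at its end, in the units of the state.
- ctrl.sense(): the state, without advancing time (a new reading comes with each control period).
- ctrl.read_camera(name): name is "scene" or "top" or "wrist"; returns the picture (480x640x3 uint8, blue, green, red); there is no depth.
- ctrl.calibration(name): a dict with "fx", "fy", "cx", "cy" (pixels), "cam_to_world" (4x4, takes a point from camera to world coordinates). Camera axes: x right, y down, z forward; pixel columns grow to the right and rows downward; lengths in m; the calibration is good to about 2 mm. A picture is of the moment at which its call begins: read the wrist's pose just before it. calibration takes no time and is no camera call; for the wrist camera it gives the pose at the moment of the call.
- ctrl.job_done(): hands the job in, once; it reports no verdict.
Trained networks look in the newest picture that a camera, given by its name, has taken for a name from the list of things; names that differ only in an ending like _2 or _b are one class to them, and where a whole thing is asked for, a point or a joint stands for the part that bears it (a point fixed in the world has none). Each returns a list of dicts, best first, with "confidence" (0 to 1); they miss things now and then, are a little off and sometimes report something else, mostly with a low value. They report only what shows in the picture. A call takes as long as a camera call. They do not tell look-alikes from the thing itself.
- ctrl.find_in(camera, target): "location" ([row, column] in pixels, amid what is visible of it).
- ctrl.silhouettes(camera, target): "region" (480x640 bool, what is visible of it) and "location" ([row, column] in pixels, amid what is visible of it).
- ctrl.pinpoint(camera, target): "location" ([row, column] in pixels: a listed point, or the origin of a listed thing).
The state is a dict: "time": time; "joint_positions": joint angles; "joint_vel": joint speeds; "effort": joint torques, N m; "ee_pos": TCP position; "tool_rot": TCP orientation; "force": force on the tool from outside, world axes, zero at the start; "moment": the same for the moment, N m; "opening": opening from 0.0 (shut) to 1.0 (fully open).
Only numpy, scipy, OpenCV 4.12 (cv2) and the standard library are available. Lean on these libraries where they do the work, as an engineer would, in place of code of your own. Each camera call takes 0.05 s, during which the arm holds its last target.

TASK

Hang the white printed saddle bracket over the front rail of the aluminium frame, fully down, so that its two open slots straddle the bolt that runs through the rail, and let go of it. Then reach down into the gap between the rail and the green roller, grip the hexagon bolt head behind the bracket and hold it from turning while the running nutrunner at the front tightens the locknut; finish still gripping the head once the nut has come up tight. Leave the other things on the bench where they are.

Things in the scene. Friction and masses are not known exactly. Their poses are not given: they have to be found in the camera images.
- bracket_centre (a point): Middle of the loose saddle bracket, half-way up: white printed plastic, an upside-down U, 45 (x) x 60 (y) x 53 mm high, about 50 g, on its legs on the bench at the start. y runs along the channel that goes over the rail. Two legs 5 mm thick, 32 mm deep, 35 mm apart inside (39 at the ends). The same after half a turn about z.
- bracket_fin (a point): Middle of the upright fin on top of the bracket, by which it is picked up from above: 10 mm thick along the bracket's y, 30 mm long along its x, 16 mm high (8 mm above and below this point); below it the top plate, 45 x 60 mm. 18.5 mm above bracket_centre, axes as there.
- bracket_seat (a point): Middle of the underside of the bracket's 5 mm top plate, 13 mm below bracket_fin; it lies on rail_seat when the bracket is fully down. Axes as bracket_centre.
- bracket: The saddle bracket as a whole; origin on the level of its leg ends, 26.5 mm below bracket_centre. Each leg has in its middle an open slot for the bolt, 16 mm wide along y (24 mm in the lowest 8 mm), running 25 mm up from the leg's end.
- rail_seat (a point): Middle of the upper face of the front rail, straight above the bolt. z up, y along the rail, x from the nutrunner through the rail to the roller. The rail is a 30 x 30 mm aluminium profile, its top 160 mm above the bench, 300 mm long between posts level with it. The frame is fixed to the bench.
- bolt_axis (a point): Where the bolt's axis (along x) crosses the middle of the rail, 15 mm below rail_seat, axes as there. Shank 10 mm thick. On either side a washer, 30 mm across and 2.5 mm thick, has its inner face 26 mm from here: the bracket's legs go between rail and washers. Then on the +x side a spacer sleeve 13 mm thick from 28.5 to 38.5 mm and the head from 38.5 to 46.5 mm.
- roller_mid (a point): Middle of the green roller behind the rail, 50 mm thick, 230 mm long along y, fixed, its top level with the rail's; axes as rail_seat. It begins 75 mm from the middle of the rail: the gap from washer to roller is 46 mm, open down to the bench.
- nutrunner_mid (a point): Middle of the nutrunner's body, on the bolt's axis on the rail's -x side, in a stand: body 42 mm thick with a clamp 25 mm above the axis, socket 26 mm thick. It reaches from 34 to 320 mm before the middle of the rail. Fixed, running.
- bolt_head_mid (a point): Middle of the hexagon bolt head, on the axis, 42.5 mm from the middle of the rail towards the roller, 15 mm below the rail's top. 17 mm across flats, 20 across corners, 8 mm along the axis. x is the axis; y and z turn with the bolt. It can be gripped from above at any angle of the flats, it turns into the jaws as they close.
- bolt_head: The hexagon bolt head; its origin lies on the axis at its underside, 4 mm nearer the rail than bolt_head_mid. While nobody holds it the bolt goes round with the nut.
- spindle (a joint): Angle of the nutrunner's socket and the nut (rad). It runs all the time with a steady 0.20 N m: about 3 rad/s while the bolt goes round with it, about 2 rad/s while the bolt is held, 0 when the nut is tight and the bolt held.
- bolt (a joint): How far the locknut is run up on the bolt (rad): 0 at the start, unchanged while the bolt turns with the nut, growing at about 2 rad/s while the head is held; at 12 (6 s) it is tight. The head must be held against 0.07 N m while running and 0.20 N m when tight: 40 N of grip or more.
- angle_bracket: a white printed L-shaped angle bracket, foot 50 x 50 mm and one wall 50 mm high, no slots, no fin; not needed
- screwdriver: a screwdriver lying on the bench; not needed
- spanner: a steel spanner lying on the bench; not needed
- can: a blue drink can, 66 mm diameter, 115 mm high, standing; not needed
- caliper: a sliding caliper lying flat, 230 mm long; not needed
- spool: a filament spool lying flat, 180 mm diameter, 60 mm high; not needed
- screw_bin: a grey open bin of screws, 100 x 140 x 50 mm; not needed
Mind the look-alikes: they are no part of the job. Leave any brown look-alike of the bracket alone.

How it is judged:
On the way, in this order (a step that is already met when the one before it is completed fails the run):
1. the bracket hangs fully down over the rail, its slots over the bolt, and has been let go (x of bracket_seat in the frame of rail_seat between -0.006 and 0.006 m and y of bracket_seat in the frame of rail_seat between -0.006 and 0.006 m and z of bracket_seat in the frame of rail_seat between -0.003 and 0.003 m and angle between bracket_seat's own z axis and vertical below 0.08 rad and angle between the y axis of bracket_seat and the y axis of rail_seat, either way round below 0.12 rad and contact force between the fingers and bracket below 0.2 N), for 0.2 s.
2. the fingers hold the bolt head and the nut is being run up (contact force between the fingers and bolt_head above 4 N and value of joint bolt above 1 rad), for 0.2 s.
At the end, for the whole second after the job is handed in: Bracket down on the rail (height within 3 mm, sideways 6 mm, level, square to it), untouched by the fingers; fingers press on the bolt head with over 4 N; nut run up tight (joint bolt above 11.7 rad); nut and bolt stand still (below 0.1 rad/s) (all of step 1 and contact force between the fingers and bolt_head above 4 N and value of joint bolt above 11.7 rad and velocity of joint spindle between -0.1 and 0.1 rad/s and angular speed of bolt_head below 0.1 rad/s); the arm keeps its last pose, push and grip.
It fails at once if another thing on the bench was moved by more than 40 mm (distance of any of angle_bracket, screwdriver, spanner, can, caliper, spool, screw_bin from where it was at the start of the episode above 0.04 m).
It also fails if it takes over 54 s, if anything falls off the work surface, if the arm or the gripper's body presses on something with over 40 N, if the wrist force passes 120 N, or if a joint passes its speed limit or range.

## Working session

There is one attempt and no reset: what is moved stays moved. The work goes in short steps, Python scripts to look and compute and a tool call to move; the robot and the scene stay as the last step left them, time stands still between calls to the robot, and variables do not carry over. Pictures are saved under pics/ and viewed, and the job is handed in when it is done.

Besides the shell and the picture viewer there is one more tool, called after ">>>" as name(argument=value, ...) on one line, values as JSON. jog_arm: Moves the arm, as the interface text tells. Its arguments: {"type":"object","properties":{"deltas":{"type":"array","items":{"type":"array","items":{"type":"number","minimum":-1,"maximum":1}}}},"required":["deltas"]}

```bash
mkdir -p pics; cat > h.py <<'E'
import numpy as np, cv2
from station import ctrl
def save(name,fn):
    im=ctrl.read_camera(name); cv2.imwrite('pics/'+fn,im); return im
def ray(cam,rc,C=None):
    C=C or ctrl.calibration(cam); T=np.array(C['cam_to_world'])
    d=np.array([(rc[1]-C['cx'])/C['fx'],(rc[0]-C['cy'])/C['fy'],1.])
    return T[:3,3],T[:3,:3]@d
def atz(cam,rc,z,C=None):
    o,d=ray(cam,rc,C); return o+d*(z-o[2])/d[2]
def proj(cam,p,C=None):
    C=C or ctrl.calibration(cam); T=np.linalg.inv(np.array(C['cam_to_world'])); q=T[:3,:3]@p+T[:3,3]
    return [C['cy']+C['fy']*q[1]/q[2],C['cx']+C['fx']*q[0]/q[2]]
def tri(c1,r1,c2,r2):
    o1,d1=ray(c1,r1);o2,d2=ray(c2,r2)
    A=np.stack([d1,-d2],1);s=np.linalg.lstsq(A,o2-o1,rcond=None)[0]
    a=o1+s[0]*d1;b=o2+s[1]*d2
    return (a+b)/2,np.linalg.norm(a-b)
E
python3 - <<'E'
from h import *
np.set_printoptions(precision=4,suppress=True)
for c in ['scene','top','wrist']: save(c,c+'0.png'); print(c,np.array(ctrl.calibration(c)['cam_to_world'])[:3])
for t in ['bracket_fin','bracket_centre','rail_seat','bolt_head_mid','roller_mid','nutrunner_mid']:
    for c in ['scene','top','wrist']:
        print(t,c,[(np.round(x['location'],1).tolist(),round(x['confidence'],2)) for x in ctrl.pinpoint(c,t)[:4]])
s=ctrl.sense();print(s)
E
```

```text
scene [[-0.5339  0.634  -0.5595  1.4953]
 [ 0.8453  0.3857 -0.3697  0.7199]
 [-0.0186 -0.6703 -0.7419  1.4468]]
top [[-0.0241 -0.996   0.0862  0.445 ]
 [-0.9997  0.0245  0.0033  0.0417]
 [-0.0054 -0.0861 -0.9963  1.1627]]
wrist [[ 0.2274 -0.9245 -0.306   0.2332]
 [-0.9738 -0.2162 -0.0703 -0.6399]
 [-0.0012  0.314  -0.9494  0.3838]]
bracket_fin scene [([255.7, 405.8], 0.84), ([264.1, 362.9], 0.79), ([234.6, 380.6], 0.52)]
bracket_fin top [([256.6, 273.1], 0.78), ([293.8, 231.3], 0.68), ([307.8, 281.6], 0.58)]
bracket_fin wrist []
bracket_centre scene [([260.4, 403.7], 0.8), ([267.6, 362.5], 0.61), ([236.8, 378.2], 0.51)]
bracket_centre top [([254.1, 274.5], 0.66), ([308.7, 279.0], 0.59)]
bracket_centre wrist []
rail_seat scene [([242.9, 289.0], 0.84)]
rail_seat top [([198.4, 339.9], 0.63)]
rail_seat wrist []
bolt_head_mid scene [([303.4, 424.8], 0.52)]
bolt_head_mid top [([189.2, 341.4], 0.44)]
bolt_head_mid wrist []
roller_mid scene [([267.9, 261.6], 0.66)]
roller_mid top [([160.9, 346.2], 0.89)]
roller_mid wrist []
nutrunner_mid scene [([206.8, 339.8], 0.61)]
nutrunner_mid top [([282.7, 327.6], 0.85)]
nutrunner_mid wrist []
{'time': 1.05, 'joint_positions': array([-1.3789,  0.2639,  1.604 , -0.    ,  1.2737, -0.0369]), 'joint_vel': array([ 0.0019,  0.0002,  0.0009,  0.0005, -0.0001,  0.0003]), 'effort': array([ -0.0003, -50.2071, -35.7267,   0.0728,   0.0184,  -0.    ]), 'ee_pos': array([ 0.1531, -0.6574,  0.2387]), 'tool_rot': array([[ 0.9739,  0.2268, -0.    ],
       [ 0.2268, -0.9739,  0.    ],
       [-0.    , -0.    , -1.    ]]), 'force': array([-0.3091,  0.6135,  0.4604]), 'moment': array([-0.0038, -0.0032,  0.042 ]), 'opening': 1.0006028202380477}
```

View pics/scene0.png

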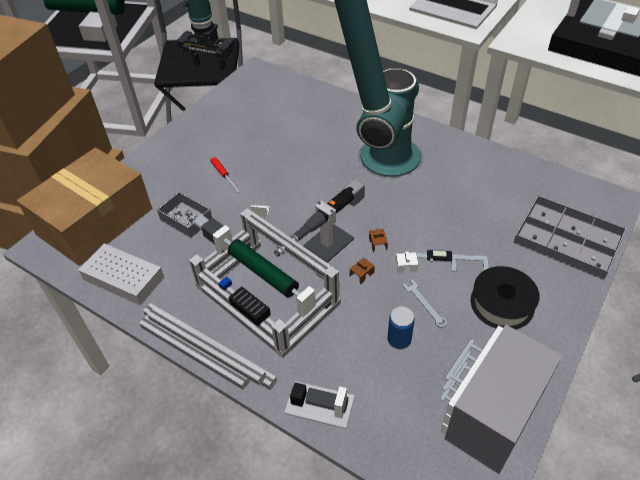

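View pics/top0.png

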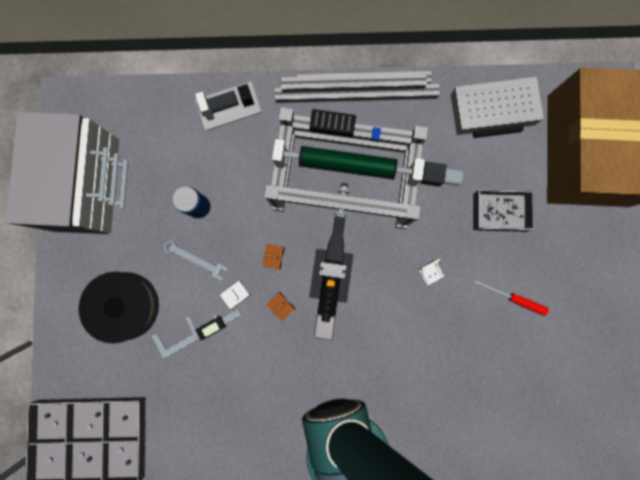

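```bash
python3 - <<'E'
from h import *
np.set_printoptions(precision=4,suppress=True)
a=cv2.imread('pics/top0.png')[235:335,205:315]; b=cv2.imread('pics/scene0.png')[215:305,330:440]
cv2.imwrite('pics/crop0.png',np.vstack([cv2.resize(a,(660,300) if 0 else (330,300),interpolation=2),cv2.resize(b,(330,270),interpolation=2)]))
P=[([255.7,405.8],[256.6,273.1]),([264.1,362.9],[293.8,231.3]),([234.6,380.6],[307.8,281.6]),([255.7,405.8],[307.8,281.6]),([264.1,362.9],[256.6,273.1]),([234.6,380.6],[256.6,273.1]),([255.7,405.8],[293.8,231.3]),([264.1,362.9],[307.8,281.6]),([234.6,380.6],[293.8,231.3])]
for a,b in P: print(a,b,*tri('scene',a,'top',b))
print('rail',*tri('scene',[242.9,289],'top',[198.4,339.9]))
print('roller',*tri('scene',[267.9,261.6],'top',[160.9,346.2]))
print('nut',*tri('scene',[206.8,339.8],'top',[282.7,327.6]))
print(atz('top',[198.4,339.9],.16),atz('top',[189.2,341.4],.145),atz('top',[160.9,346.2],.135),atz('top',[282.7,327.6],.145))
E
```

```text
[255.7, 405.8] [256.6, 273.1] [0.4805 0.2318 0.0827] 0.13153767712078263
[264.1, 362.9] [293.8, 231.3] [0.4651 0.2315 0.0533] 0.13348674016693585
[234.6, 380.6] [307.8, 281.6] [0.3792 0.1638 0.0361] 0.011395490086000607
[255.7, 405.8] [307.8, 281.6] [ 0.3552  0.2062 -0.0676] 0.08394864966271538
[264.1, 362.9] [256.6, 273.1] [0.5115 0.1805 0.0434] 0.005998038600202974
[234.6, 380.6] [256.6, 273.1] [0.4905 0.1906 0.1586] 0.06173638666858911
[255.7, 405.8] [293.8, 231.3] [0.4227 0.281  0.0548] 0.004723285710677219
[264.1, 362.9] [307.8, 281.6] [ 0.392   0.1502 -0.0971] 0.05622641201161083
[234.6, 380.6] [293.8, 231.3] [0.4431 0.2359 0.1516] 0.06418184511582582
rail [0.6353 0.0102 0.16  ] 0.007316100908942624
roller [ 0.7319 -0.0113  0.1372] 0.0003981838356786487
nut [0.4384 0.0485 0.1507] 0.019213708502452048
[0.6373 0.0071 0.16  ] [0.662  0.0025 0.145 ] [ 0.7325 -0.0113  0.135 ] [0.4435 0.0404 0.145 ]
```

View pics/crop0.png

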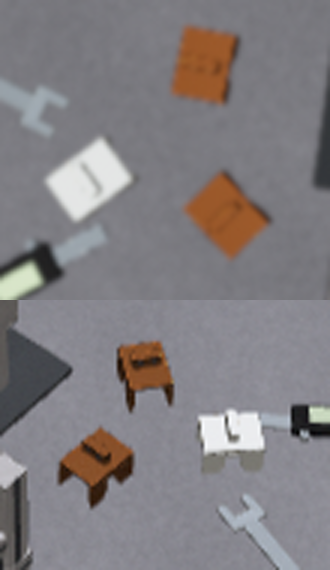

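```bash
cat >> h.py <<'E'
np.set_printoptions(precision=4,suppress=True)
def go(p,yaw=None):
    s=ctrl.sense(); R=np.array(s['tool_rot']); d=R.T@(np.array(p)-s['ee_pos'])/0.2
    w=np.zeros(3)
    if yaw is not None:
        from scipy.spatial.transform import Rotation as Ro
        c,q=np.cos(yaw),np.sin(yaw); Rt=np.array([[c,q,0],[q,-c,0],[0,0,-1.]])
        w=Ro.from_matrix(R.T@Rt).as_rotvec()/np.pi
    print('delta',d,'rot',w)
E
python3 -c "
from h import *
go([.28,-.5,.27],.3)"
```

```text
delta [ 0.7965 -0.6226 -0.1564] rot [-0.      0.     -0.0227]
```

>>> jog_arm(deltas=[[0.9,-0.7,-0.15,0,0,0,0],[0.9,-0.7,-0.15,0,0,0,0],[0.9,-0.7,-0.15,0,0,0,0],[0.9,-0.7,-0.15,0,0,0,0],[0.9,-0.7,-0.15,0,0,0,0]])

```text
time: 1.55
ee_pos: [0.2984, -0.4778, 0.2696]
tool_rot: [[0.974, 0.228, 0.001], [0.228, -0.974, -0.0], [0.001, 0.0, -1.0]]
force: [0.3, -0.7, -0.0]
opening: 1.0
```

>>> jog_arm(deltas=[[0.8,-0.95,0,0,0,0,0],[0.8,-0.95,0,0,0,0,0],[0.8,-0.95,0,0,0,0,0],[0.8,-0.95,0,0,0,0,0],[0.8,-0.95,0,0,0,0,0],[0.8,-0.95,0,0,0,0,0]])

```text
time: 2.15
ee_pos: [0.4128, -0.2516, 0.27]
tool_rot: [[0.972, 0.235, 0.003], [0.235, -0.972, 0.001], [0.003, -0.001, -1.0]]
force: [0.1, -0.3, 0.4]
opening: 1.001
```

>>> jog_arm(deltas=[[0.1,-1,0,0,0,0,0],[0.1,-1,0,0,0,0,0],[0.1,-1,0,0,0,0,0],[0.1,-1,0,0,0,0,0],[0.1,-1,0,0,0,0,0]])

```text
time: 2.65
ee_pos: [0.3845, -0.0491, 0.2704]
tool_rot: [[0.971, 0.24, 0.004], [0.24, -0.971, 0.003], [0.004, -0.002, -1.0]]
force: [-0.3, -0.8, -0.1]
opening: 1.001
```

```bash
python3 -c "
from h import *
print(ctrl.sense()['ee_pos'],ctrl.sense()['time'],ctrl.sense()['joint_positions'])
go([.37,.23,.27],.68)"
```

```text
[ 0.3845 -0.0491  0.2704] 2.65 [-0.1942 -0.331   2.1225  0.0034  1.3472  1.1339]
delta [ 0.2639 -1.3721  0.0057] rot [-0.0003 -0.0014 -0.1394]
```

>>> jog_arm(deltas=[[0.3,-1,0,0,0,-0.14,0.5],[0.3,-1,0,0,0,-0.14,0.5],[0.3,-1,0,0,0,-0.14,0.5],[0.3,-1,0,0,0,-0.14,0.5],[0.3,-1,0,0,0,-0.14,0.5]])

```text
time: 3.15
ee_pos: [0.3954, 0.1623, 0.2713]
tool_rot: [[0.774, 0.633, 0.004], [0.633, -0.774, 0.004], [0.006, -0.0, -1.0]]
force: [0.2, -0.6, -0.3]
opening: 0.568
```

```bash
python3 -c "
from h import *
go([.385,.25,.26],.68)"
```

```text
delta [ 0.2369 -0.3725  0.0581] rot [-0.0001 -0.0018  0.0018]
```

>>> jog_arm(deltas=[[0.24,-0.37,0.06,0,0,0,0.6],[0.24,-0.37,0.06,0,0,0,0.6],[0.24,-0.37,0.06,0,0,0,0.6],[0.24,-0.37,0.06,0,0,0,0.6]])

```text
time: 3.55
ee_pos: [0.3864, 0.2491, 0.2592]
tool_rot: [[0.773, 0.634, 0.004], [0.634, -0.773, 0.002], [0.004, 0.001, -1.0]]
force: [-0.5, -0.5, 0.0]
opening: 0.402
```

```bash
python3 - <<'E'
from h import *
save('wrist','w1.png')
print(ctrl.sense()['ee_pos'])
for t,z in [('bracket_fin',.045),('bracket_seat',.032),('bracket_centre',.0265)]:
  for x in ctrl.pinpoint('wrist',t): print(t,x['location'],x['confidence'],atz('wrist',x['location'],z))
for i,x in enumerate(ctrl.silhouettes('wrist','bracket')):
  m=x['region'].astype(np.uint8); print(x['location'],x['confidence'],m.sum()); np.save(f'sil{i}.npy',m)
E
```

```text
[0.3865 0.2486 0.2595]
bracket_fin [259.2, 372.4] 0.96 [0.3813 0.1619 0.045 ]
bracket_fin [146.5, 457.3] 0.72 [0.5128 0.1758 0.045 ]
bracket_fin [154.8, 305.4] 0.63 [0.4189 0.2791 0.045 ]
bracket_seat [143.6, 451.9] 0.82 [0.5138 0.1772 0.032 ]
bracket_seat [152.8, 302.1] 0.74 [0.4173 0.2821 0.032 ]
bracket_seat [249.4, 373.3] 0.69 [0.3875 0.1636 0.032 ]
bracket_centre [155.6, 306.8] 0.9 [0.4176 0.2768 0.0265]
bracket_centre [144.0, 447.6] 0.74 [0.5118 0.1785 0.0265]
bracket_centre [248.5, 372.1] 0.68 [0.3865 0.1634 0.0265]
[141.6, 454.2] 0.95 3761
[249.8, 375.9] 0.66 2702
```

View pics/w1.png

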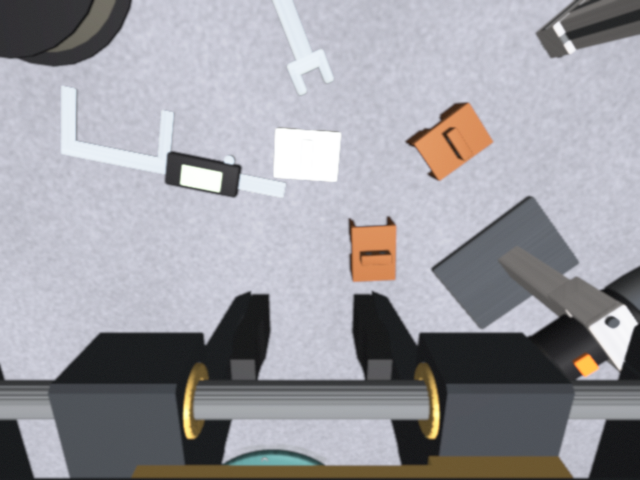

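```bash
python3 - <<'E'
from h import *
im=cv2.imread('pics/w1.png')
g=im.min(axis=2); c=g[115:195,260:355]; print(c.max(), np.percentile(c,[50,80,95]))
m=(g>225).astype(np.uint8); m[:115]=0;m[195:]=0;m[:,:262]=0;m[:,355:]=0
m=cv2.morphologyEx(m,cv2.MORPH_OPEN,np.ones((7,7)))
n,l,st,ce=cv2.connectedComponentsWithStats(m); k=1+st[1:,4].argmax(); print(st[k],ce[k])
cn,_=cv2.findContours((l==k).astype(np.uint8),0,1); C=ctrl.calibration('wrist')
pts=np.array([atz('wrist',[p[0][1],p[0][0]],.037,C)[:2] for p in cn[0]],np.float32)*1000
print(cv2.minAreaRect(pts)); b=cv2.boxPoints(cv2.minAreaRect(pts)); print(b)
e=cv2.resize(np.clip((im[115:195,260:355].astype(float)-200)*255/55,0,255).astype(np.uint8),None,fx=6,fy=6); cv2.imwrite('pics/w1c.png',e)
E
```

```text
255 [208. 255. 255.]
[ 273  129   68   53 3226] [306.0908 154.6193]
((418.41253662109375, 278.388916015625), (46.36858367919922, 61.572086334228516), 35.37568664550781)
[[381.6855 290.0688]
 [417.3318 239.8646]
 [455.1395 266.709 ]
 [419.4933 316.9132]]
```

View pics/w1c.png

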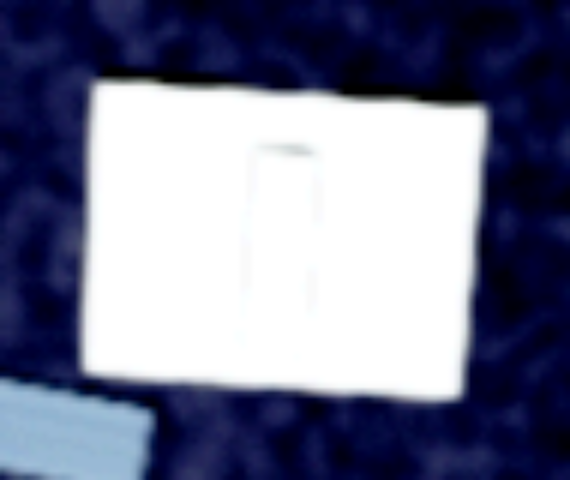

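```bash
python3 -c "
from h import *
go([.4184,.2784,.1],.617)"
```

```text
delta [ 0.2131 -0.0151  0.8007] rot [ 0.     -0.002   0.0211]
```

>>> jog_arm(deltas=[[0.213,-0.015,0.4,0,-0.002,0.021,0.6],[0.213,-0.015,0.8,0,-0.002,0.021,0.6],[0.213,-0.015,0.8,0,-0.002,0.021,0.6],[0.213,-0.015,0.8,0,-0.002,0.021,0.6],[0.213,-0.015,0.8,0,-0.002,0.021,0.6]])

```text
time: 4.3
ee_pos: [0.4163, 0.276, 0.0967]
tool_rot: [[0.816, 0.578, -0.006], [0.578, -0.816, -0.004], [-0.007, -0.0, -1.0]]
force: [-0.2, -0.3, 0.1]
opening: 0.399
```

```bash
python3 - <<'E'
from h import *
im=save('wrist','w2.png')
go([.4184,.2784,.04],.617)
for x in ctrl.pinpoint('wrist','bracket_fin'): print(x['location'],x['confidence'],atz('wrist',x['location'],.045))
E
```

```text
delta [ 0.0074 -0.0041  0.2951] rot [-0.      0.0011 -0.0003]
[225.7, 563.7] 0.82 [0.518  0.1764 0.045 ]
[260.1, 306.9] 0.68 [0.4201 0.2795 0.045 ]
[270.7, 111.0] 0.34 [0.3504 0.3668 0.045 ]
```

View pics/w2.png

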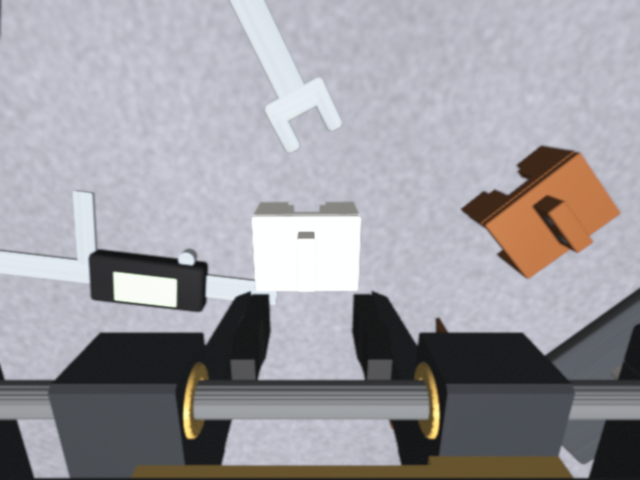

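>>> jog_arm(deltas=[[0.01,-0.002,0.15,0,0.001,0,0.6],[0.01,-0.002,0.29,0,0.001,0,0.6],[0.01,-0.002,0.29,0,0.001,0,0.6],[0.01,-0.002,0.29,0,0.001,0,0.6]])

```text
time: 4.8
ee_pos: [0.4214, 0.2796, 0.0445]
tool_rot: [[0.816, 0.578, 0.004], [0.578, -0.816, 0.003], [0.005, 0.0, -1.0]]
force: [0.4, -0.0, 0.3]
opening: 0.401
```

>>> jog_arm(deltas=[[0,0,0,0,0,0,1],[0,0,0,0,0,0,1],[0,0,0,0,0,0,1],[0,0,0,0,0,0,1],[0,0,0,0,0,0,1]])

```text
time: 5.3
ee_pos: [0.422, 0.2803, 0.0453]
tool_rot: [[0.816, 0.578, 0.006], [0.577, -0.816, 0.004], [0.007, 0.0, -1.0]]
force: [-0.5, 1.5, 4.8]
opening: 0.11
```

```bash
python3 - <<'E'
from h import *
im=save('wrist','w3.png')
print(ctrl.sense()['opening'],ctrl.sense()['force'])
E
```

```text
0.10785813643190198 [0.1622 2.1092 4.9132]
```

View pics/w3.png

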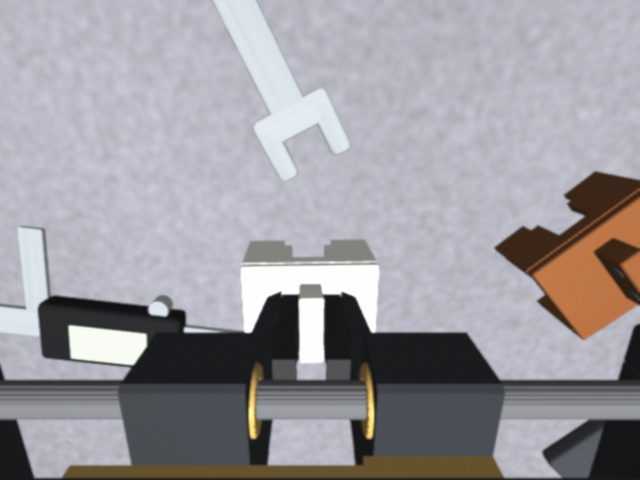

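>>> jog_arm(deltas=[[0,0,-0.05,0,0,0,1],[0,0,-0.2,0,0,0,1],[0,0,-0.5,0,0,0,1],[0,0,-0.8,0,0,0,1],[0,0,-1,0,0,0,1],[0,0,-1,0,0,0,1],[0,0,-1,0,0,0,1]])

```text
time: 6.05
ee_pos: [0.4222, 0.2802, 0.2485]
tool_rot: [[0.816, 0.578, 0.011], [0.577, -0.816, 0.007], [0.013, 0.001, -1.0]]
force: [0.6, 0.1, -1.7]
opening: 0.109
```

```bash
python3 - <<'E'
from h import *
im=save('wrist','w4.png')
print(ctrl.sense()['opening'],ctrl.sense()['force'])
go([.56,.1,.27],-.175)
E
```

```text
0.1085662906918149 [-0.2567 -0.0303 -0.5186]
delta [ 0.0509  1.1341 -0.1207] rot [-0.0009 -0.0024  0.2517]
```

View pics/w4.png

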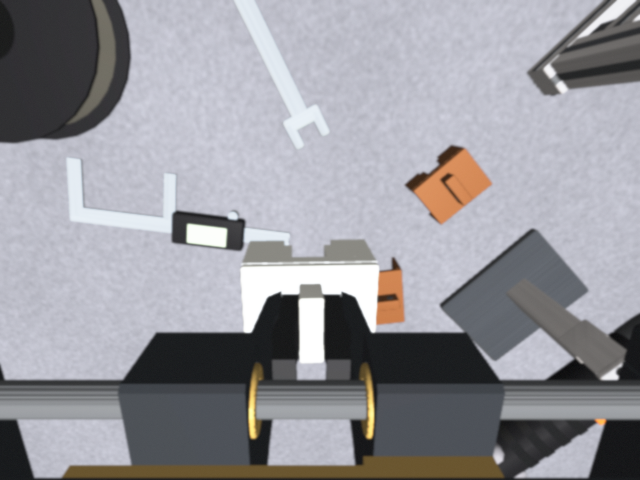

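>>> jog_arm(deltas=[[0.05,0.25,-0.15,0,-0.002,0.05,1],[0.05,0.5,-0.15,0,-0.002,0.1,1],[0.05,0.75,-0.15,0,-0.002,0.15,1],[0.05,1,-0.15,0,-0.002,0.2,1],[0.05,1,-0.15,0,-0.002,0.25,1],[0.05,1,-0.15,0,-0.002,0.25,1],[0.05,1,-0.15,0,-0.002,0.25,1]])

```text
time: 6.8
ee_pos: [0.5428, 0.1206, 0.2719]
tool_rot: [[0.985, -0.17, -0.006], [-0.17, -0.985, 0.002], [-0.006, -0.001, -1.0]]
force: [0.7, 0.1, -0.4]
opening: 0.111
```

```bash
python3 - <<'E'
from h import *
im=save('wrist','w5.png'); C=ctrl.calibration('wrist')
for t,z in [('rail_seat',.16),('bolt_head_mid',.145),('roller_mid',.135),('bolt_axis',.145),('bracket_seat',.27)]:
  for x in ctrl.pinpoint('wrist',t): print(t,x['location'],x['confidence'],atz('wrist',x['location'],z,C))
E
```

```text
rail_seat [72.3, 475.5] 0.83 [0.6291 0.0018 0.16  ]
rail_seat [322.5, 309.6] 0.66 [0.4725 0.1329 0.16  ]
bolt_axis [67.6, 466.0] 0.61 [0.6332 0.0018 0.145 ]
bolt_axis [302.9, 309.6] 0.19 [0.4811 0.1314 0.145 ]
bracket_seat [307.4, 305.0] 0.96 [0.5451 0.122  0.27  ]
```

View pics/w5.png

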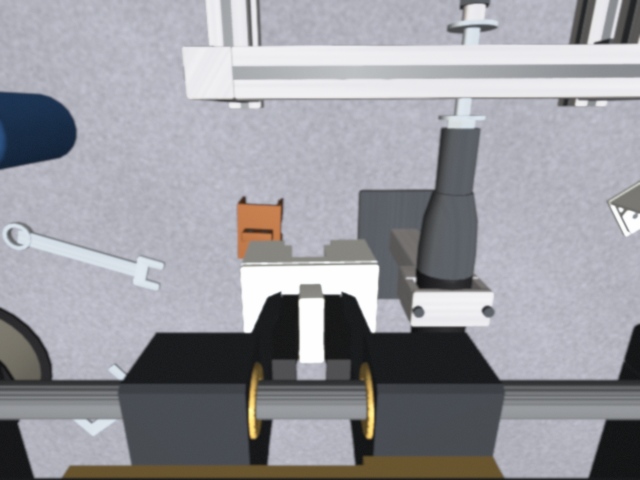

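```bash
python3 -c "
from h import *
go([.57,.014,.255],-.178)"
```

```text
delta [0.2199 0.5118 0.0998] rot [-0.0008  0.0002  0.0031]
```

>>> jog_arm(deltas=[[0.22,0.25,0.1,0,0,0.003,1],[0.22,0.51,0.1,0,0,0.003,1],[0.22,0.51,0.1,0,0,0.003,1],[0.22,0.51,0.1,0,0,0.003,1],[0.22,0.51,0.1,0,0,0.003,1]])

```text
time: 7.6
ee_pos: [0.5701, 0.0149, 0.2553]
tool_rot: [[0.984, -0.177, 0.0], [-0.177, -0.984, 0.004], [-0.001, -0.004, -1.0]]
force: [-0.2, 0.3, -0.2]
opening: 0.108
```

```bash
python3 - <<'E'
from h import *
print(ctrl.sense()['ee_pos'])
im=save('wrist','w6.png'); C=ctrl.calibration('wrist')
import pickle; pickle.dump(C,open('c6.pkl','wb'))
for t,z in [('rail_seat',.16),('bolt_head_mid',.145),('roller_mid',.135),('bolt_axis',.145)]:
  for x in ctrl.pinpoint('wrist',t): print(t,x['location'],x['confidence'],atz('wrist',x['location'],z,C))
E
```

```text
[0.5701 0.0149 0.2553]
rail_seat [150.1, 314.3] 0.81 [0.6287 0.0018 0.16  ]
bolt_head_mid [76.5, 313.1] 0.66 [ 0.6713 -0.005   0.145 ]
bolt_axis [142.6, 312.9] 0.62 [0.6322 0.002  0.145 ]
```

View pics/w6.png

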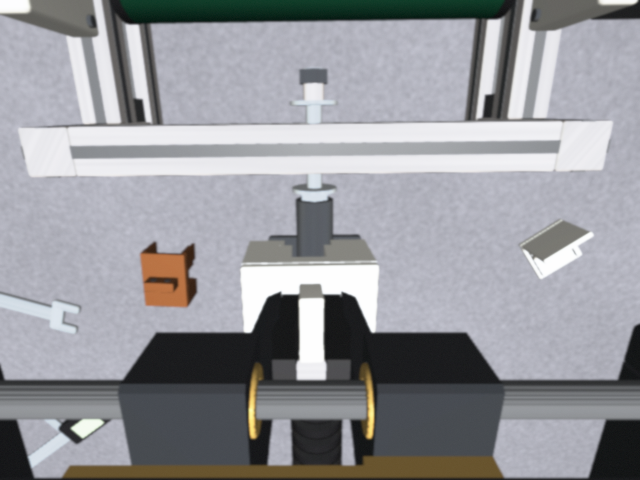

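```bash
python3 - <<'E'
from h import *
import pickle; C=pickle.load(open('c6.pkl','rb'))
im=cv2.imread('pics/w6.png'); g=cv2.GaussianBlur(im,(1,5),0).min(2).astype(int)
for c in (90,180,250,390,450,540):
    d=np.diff(g[110:190,c]); print(c,[(110+i,int(d[i])) for i in range(len(d)) if abs(d[i])>8])
cv2.imwrite('pics/w6c.png',cv2.resize(im[55:210,235:395],None,fx=4,fy=4,interpolation=2))
E
```

```text
90 [(121, -15), (122, -30), (123, -34), (124, -9), (125, 25), (126, 37), (127, 24), (143, -12), (144, -24), (145, -28), (146, -20), (156, 15), (157, 26), (158, 29), (159, 17), (174, -14), (175, -19), (176, -14)]
180 [(124, 18), (125, 26), (126, 19), (142, -11), (143, -20), (144, -25), (145, -18), (155, 13), (156, 23), (157, 25), (158, 15), (173, -15), (174, -20), (175, -14)]
250 [(123, 15), (124, 24), (125, 19), (142, -15), (143, -21), (144, -18), (145, -9), (154, 9), (155, 19), (156, 21), (157, 14), (172, -17), (173, -22), (174, -15)]
390 [(122, 19), (123, 22), (124, 13), (140, -13), (141, -19), (142, -19), (143, -10), (153, 13), (154, 19), (155, 16), (156, 10), (171, -11), (172, -16), (173, -14)]
450 [(121, 18), (122, 26), (123, 17), (139, -13), (140, -21), (141, -21), (142, -12), (152, 12), (153, 20), (154, 20), (155, 13), (170, -14), (171, -19), (172, -16)]
540 [(115, -10), (116, -26), (117, -39), (118, -25), (119, 10), (120, 35), (121, 36), (122, 21), (138, -14), (139, -25), (140, -26), (141, -17), (151, 16), (152, 27), (153, 26), (154, 15), (169, -13), (170, -19), (171, -15)]
```

View pics/w6c.png

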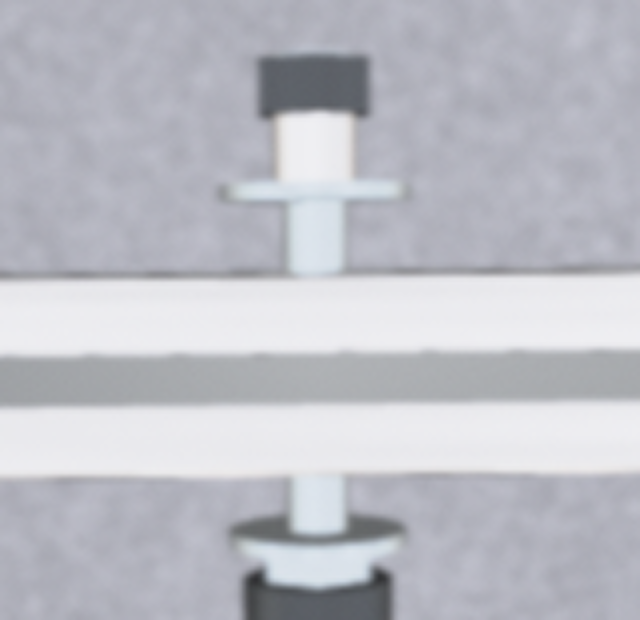

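```bash
python3 - <<'E'
from h import *
import pickle; C=pickle.load(open('c6.pkl','rb'))
f1,f2=[atz('wrist',p,.16,C)[:2] for p in ([125.5,180],[122.5,450])]
n1,n2=[atz('wrist',p,.16,C)[:2] for p in ([174.3,180],[171.4,450])]
for a,b in ((f1,f2),(n1,n2)): d=a-b; print('angle y-axis',np.arctan2(d[1],d[0])-np.pi/2)
d=f1-f2; d/=np.linalg.norm(d); xn=np.array([d[1],-d[0]])
print('width',(f1-n1)@xn, 'xn',xn)
sh=[atz('wrist',p,.145,C)[:2] for p in ([116,314.4],[179,314.75],[75,313.5])]
mid=(f1+n1)/2; o=[(s-mid)@d for s in sh]; print('axis y offs',o)
for k in o: print('seat',mid+k*d)
print('head', mid+np.mean(o)*d+.0425*xn, sh[2])
# bracket as held: plate corners in image
E
```

```text
angle y-axis -0.16598560716131106
angle y-axis -0.1655503255914066
width 0.029394280045680295 xn [ 0.9863 -0.1652]
axis y offs [np.float64(-0.08306045057402232), np.float64(-0.0829782494080175), np.float64(-0.08269525694304761)]
seat [0.6294 0.0013]
seat [0.6294 0.0014]
seat [0.6294 0.0017]
head [ 0.6713 -0.0055] [ 0.6721 -0.0054]
```

```bash
python3 - <<'E'
from h import *
im=cv2.imread('pics/w6.png')
cv2.imwrite('pics/w6d.png',cv2.resize(im[230:380,235:385],None,fx=4,fy=4,interpolation=2))
E
```

```text
(no output)
```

View pics/w6d.png

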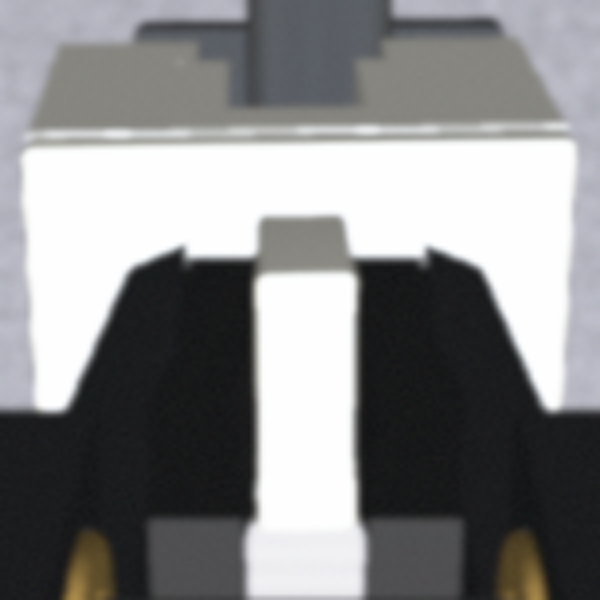

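```bash
python3 - <<'E'
from h import *
import pickle; C=pickle.load(open('c6.pkl','rb'))
R=np.array([[.984,-.177,0],[-.177,-.984,.004],[0,-.004,-1.]]); p0=np.array([.5701,.0149,.2553])
def T(rc,h):
    return R.T@(atz('wrist',rc,p0[2]-h,C)-p0)*1000
a,b=T([267.,242.],.0083),T([265.25,378.3],.0083)
print('plate L,R',a,b,'len',np.linalg.norm(a-b),'mid',(a+b)/2,'ang',np.arctan2((b-a)[0],(b-a)[1]))
print('fin top edge',T([298,299]  ,-.0077),T([298,324],-.0077))
print('fin base edge',T([284.5,299.7],.0083),T([284.5,321],.0083))
E
```

```text
plate L,R [ 18.366  -29.1231   8.4018] [19.3352 30.0249  8.1682] len 59.15636433399526 mid [18.8506  0.4509  8.285 ] ang 0.01638535015001845
fin top edge [11.6695 -3.9519 -7.6928] [11.698   6.0545 -7.7322]
fin base edge [10.0941 -4.113   8.3092] [10.1195  5.2826  8.2722]
```

```bash
python3 -c "
from h import *
go([.6332,.0013,.225],-.178)"
```

```text
delta [0.3228 0.0155 0.1516] rot [-0.001   0.      0.0006]
```

>>> jog_arm(deltas=[[0.2,0.015,0.05,-0.001,0,0.0005,1],[0.323,0.015,0.1,-0.001,0,0.0005,1],[0.323,0.015,0.15,-0.001,0,0.0005,1],[0.323,0.015,0.15,-0.001,0,0.0005,1],[0.323,0.015,0.15,-0.001,0,0.0005,1],[0.323,0.015,0.15,-0.001,0,0.0005,1]])

```text
time: 8.45
ee_pos: [0.6328, 0.0018, 0.2261]
tool_rot: [[0.984, -0.176, 0.0], [-0.176, -0.984, -0.0], [0.0, -0.0, -1.0]]
force: [-0.2, 0.8, 0.0]
opening: 0.109
```

```bash
python3 - <<'E'
from h import *
im=save('wrist','w7.png');im=save('scene','s7.png')
go([.6332,.0013,.21],-.178); print(ctrl.sense()['ee_pos'],ctrl.sense()['tool_rot'])
cv2.imwrite('pics/s7c.png',cv2.resize(im[180:330,220:380],None,fx=4,fy=4,interpolation=2))
E
```

```text
delta [0.001  0.0015 0.0818] rot [-0.     -0.0004  0.0002]
[0.633  0.0016 0.2264] [[ 0.9843 -0.1764  0.0011]
 [-0.1764 -0.9843 -0.0001]
 [ 0.0011 -0.0001 -1.    ]]
```

View pics/w7.png

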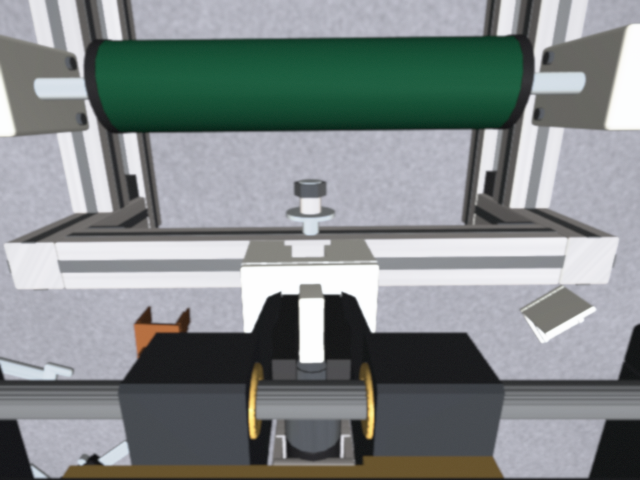

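View pics/s7c.png

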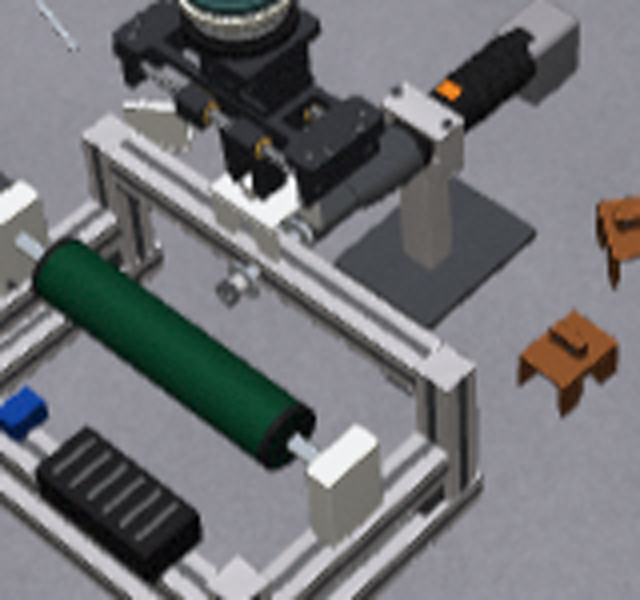

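```bash
python3 - <<'E'
from h import *
im=cv2.imread('pics/w7.png')
cv2.imwrite('pics/w7c.png',cv2.resize(im[170:300,235:385],None,fx=5,fy=4.5,interpolation=2))
s=ctrl.sense();R=s['tool_rot'];p0=s['ee_pos']
def T(rc,z): return R.T@(atz('wrist',rc,z)-p0)*1000
print('head',T([188,310],.145)); print('shank',T([230,310.5],.145))
print('washer',T([214,310.5],.145))
print('slot', T([257,307],p0[2]-.0203))
print('rail far edge',T([238,150],.16),T([235,480],.16), 'near',T([289,150],.16),T([285.5,480],.16))
print('plate',T([266.5,242],p0[2]-.0083),T([264.7,378.3],p0[2]-.0083))
E
```

```text
head [39.2201  0.7723 81.3974]
shank [12.9739  1.0782 81.3673]
washer [23.1908  1.0755 81.379 ]
slot [18.5607 -0.5149 20.3213]
rail far edge [ 12.6497 -92.3788  66.3733] [14.5716 99.5727 66.3625] near [-20.0329 -96.641   66.3361] [-17.6145 104.025   66.3252]
plate [ 18.7529 -28.6085   8.3235] [19.6192 30.4914  8.3204]
```

View pics/w7c.png

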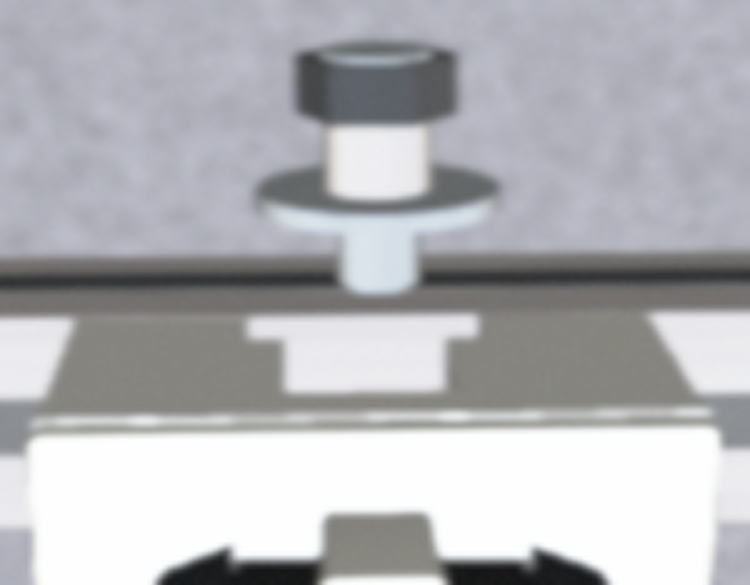

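>>> jog_arm(deltas=[[0,0.003,0.05,0,0,0,1],[0,0.003,0.1,0,0,0,1],[0,0.003,0.14,0,0,0,1],[0,0.003,0.17,0,0,0,1],[0,0.003,0.17,0,0,0,1]])

```text
time: 9.05
ee_pos: [0.6319, 0.001, 0.1904]
tool_rot: [[0.984, -0.176, -0.002], [-0.176, -0.984, -0.0], [-0.002, 0.0, -1.0]]
force: [0.1, 0.3, -0.4]
opening: 0.106
```

```bash
python3 - <<'E'
from h import *
go([.633,.0013,.1735],-.177); print(ctrl.sense()['force'])
im=save('wrist','w8.png')
cv2.imwrite('pics/w8c.png',cv2.resize(im[170:320,220:400],None,fx=4,fy=4,interpolation=2))
E
```

```text
delta [ 0.0053 -0.0024  0.0843] rot [ 0.0001  0.0006 -0.0001]
[ 0.0543  0.3369 -0.4261]
```

View pics/w8c.png

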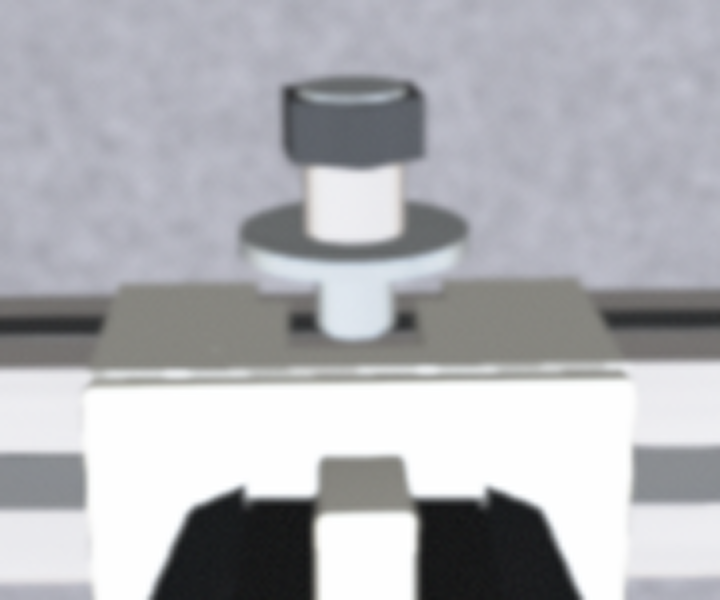

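>>> jog_arm(deltas=[[0.005,-0.002,0.04,0,0,0,1],[0.005,-0.002,0.075,0,0,0,1],[0.005,-0.002,0.09,0,0,0,1],[0.005,-0.002,0.09,0,0,0,1],[0.005,-0.002,0.09,0,0,0,1]])

```text
time: 9.6
ee_pos: [0.6335, 0.0013, 0.1733]
tool_rot: [[0.984, -0.176, -0.001], [-0.176, -0.984, -0.0], [-0.001, 0.0, -1.0]]
force: [-0.9, 0.0, -0.1]
opening: 0.109
```

```bash
python3 - <<'E'
from h import *
print(ctrl.sense()['ee_pos'],ctrl.sense()['force'])
im=save('wrist','w9.png')
cv2.imwrite('pics/w9c.png',cv2.resize(im[170:320,220:400],None,fx=4,fy=4,interpolation=2))
E
```

```text
[0.6335 0.0013 0.1733] [-0.917   0.003  -0.1391]
```

View pics/w9c.png

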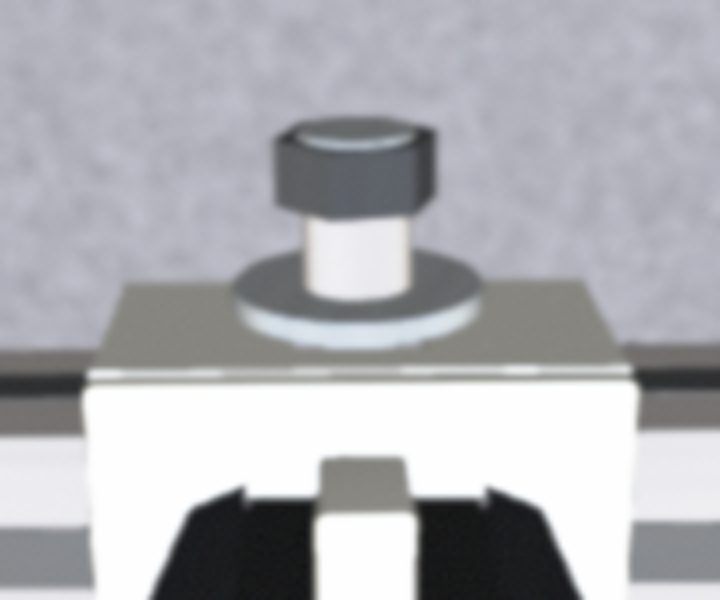

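>>> jog_arm(deltas=[[0,0,0.01,0,0,0,1],[0,0,0.018,0,0,0,1],[0,0,0.018,0,0,0,1],[0,0,0.018,0,0,0,1]])

```text
time: 10.05
ee_pos: [0.6338, 0.0016, 0.1723]
tool_rot: [[0.984, -0.176, 0.001], [-0.176, -0.984, 0.0], [0.001, -0.001, -1.0]]
force: [-4.9, 1.8, 10.6]
opening: 0.111
```

>>> jog_arm(deltas=[[0,0,0,0,0,0,0.65],[0,0,0,0,0,0,0.65],[0,0,0,0,0,0,0.65],[0,0,0,0,0,0,0.65],[0,0,-0.15,0,0,0,0.65],[0,0,-0.3,0,0,0,0.65],[0,0,-0.35,0,0,0,0.65],[0,0,-0.35,0,0,0,0.65]])

```text
time: 10.85
ee_pos: [0.635, 0.0015, 0.2443]
tool_rot: [[0.984, -0.176, 0.005], [-0.176, -0.984, 0.0], [0.005, -0.001, -1.0]]
force: [1.1, 0.2, 0.5]
opening: 0.353
```

```bash
python3 - <<'E'
from h import *
s=ctrl.sense();print(s['ee_pos'],s['force'],s['opening'])
im=save('wrist','w10.png'); C=ctrl.calibration('wrist')
for t,z in [('bracket_seat',.16),('bracket_fin',.173),('bolt_head_mid',.145)]:
  for x in ctrl.pinpoint('wrist',t): print(t,x['location'],x['confidence'],atz('wrist',x['location'],z,C))
E
```

```text
[0.635  0.0015 0.2443] [1.0551 0.1632 0.474 ] 0.35315351236440257
bracket_seat [343.4, 166.0] 0.77 [0.5835 0.1106 0.16  ]
bracket_seat [254.8, 307.6] 0.57 [0.6305 0.003  0.16  ]
bracket_fin [261.4, 310.8] 0.91 [0.6308 0.0009 0.173 ]
bolt_head_mid [184.4, 308.9] 0.97 [ 0.672  -0.0052  0.145 ]
```

View pics/w10.png

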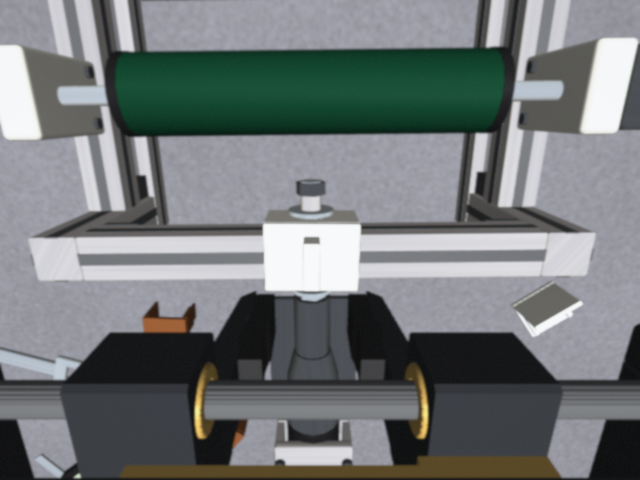

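```bash
python3 -c "
from h import *
go([.6725,-.0056,.2],-.168)"
```

```text
delta [0.2035 0.0005 0.1996] rot [-0.      0.0009 -0.003 ]
```

>>> jog_arm(deltas=[[0.203,0,0,0,0.001,-0.003,0.6],[0.203,0,0.05,0,0.001,-0.003,0.6],[0.203,0,0.2,0,0.001,-0.003,0.6],[0.203,0,0.2,0,0.001,-0.003,0.6],[0.203,0,0.2,0,0.001,-0.003,0.6]])

```text
time: 11.55
ee_pos: [0.6708, -0.0054, 0.1979]
tool_rot: [[0.986, -0.167, -0.004], [-0.167, -0.986, 0.0], [-0.004, 0.0, -1.0]]
force: [0.5, 0.8, 0.1]
opening: 0.405
```

```bash
python3 - <<'E'
from h import *
im=save('wrist','w11.png'); C=ctrl.calibration('wrist')
s=ctrl.sense();print(s['ee_pos'],s['force'],s['opening'],s['time'])
for x in ctrl.pinpoint('wrist','bolt_head_mid'): print(x['location'],x['confidence'],atz('wrist',x['location'],.145,C))
go([.6725,-.0056,.1265],-.168)
E
```

```text
[ 0.6719 -0.0054  0.1996] [0.7415 0.301  1.1185] 0.402279751620481 11.6
[267.8, 308.3] 0.56 [ 0.6707 -0.0051  0.145 ]
[273.7, 308.2] 0.56 [ 0.6671 -0.0044  0.145 ]
delta [-0.0009  0.0009  0.3713] rot [-0.0001 -0.0004  0.    ]
```

View pics/w11.png

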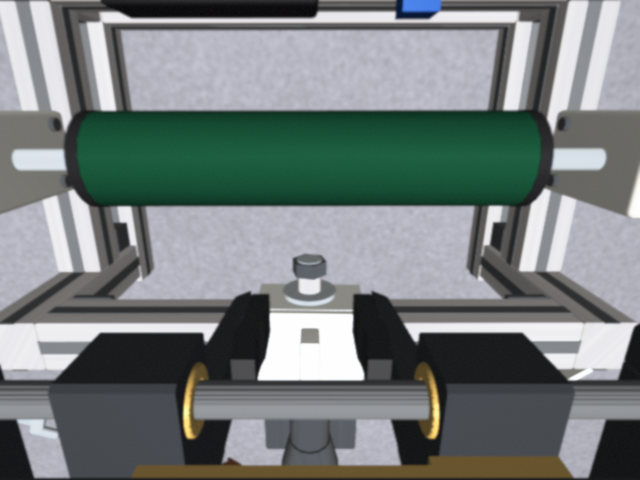

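>>> jog_arm(deltas=[[0.003,0,0.15,0,0,0,0.6],[0.003,0,0.26,0,0,0,0.6],[0.003,0,0.33,0,0,0,0.6],[0.003,0,0.37,0,0,0,0.6],[0.003,0,0.37,0,0,0,0.6],[0.003,0,0.37,0,0,0,0.6]])

```text
time: 12.25
ee_pos: [0.674, -0.0056, 0.1279]
tool_rot: [[0.986, -0.167, 0.003], [-0.167, -0.986, -0.0], [0.003, -0.0, -1.0]]
force: [-0.6, 0.5, 0.4]
opening: 0.401
```

```bash
python3 - <<'E'
from h import *
im=save('wrist','w12.png'); s=ctrl.sense();print(s['ee_pos'],s['force'],s['opening'],s['time'])
go([.6728,-.0056,.1265],-.168)
E
```

```text
[ 0.6743 -0.0056  0.1282] [0.191  0.2571 0.1724] 0.40257665372385737 12.3
delta [-0.0074  0.0014  0.0087] rot [-0.0001 -0.0011  0.0001]
```

View pics/w12.png

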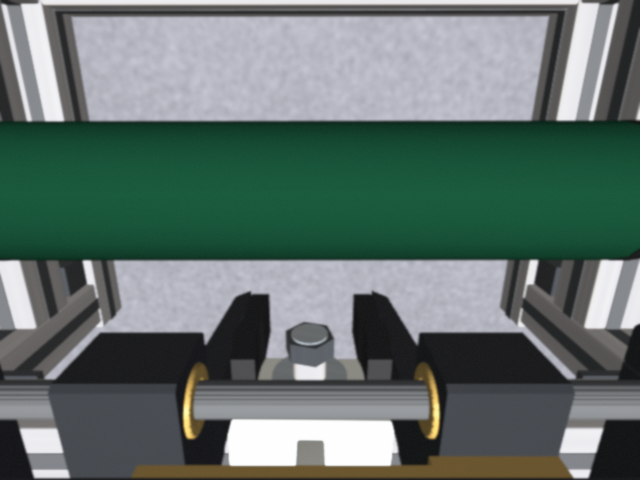

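>>> jog_arm(deltas=[[-0.006,0,0.008,0,-0.001,0,1],[-0.006,0,0.008,0,-0.001,0,1],[-0.006,0,0.008,0,-0.001,0,1],[-0.006,0,0.008,0,-0.001,0,1],[-0.006,0,0.008,0,-0.001,0,1],[-0.006,0,0.008,0,-0.001,0,1]])

```text
time: 12.9
ee_pos: [0.6738, -0.0048, 0.1276]
tool_rot: [[0.986, -0.167, 0.002], [-0.167, -0.986, 0.001], [0.002, -0.001, -1.0]]
force: [-0.2, 4.0, 4.5]
opening: 0.188
```

```bash
python3 - <<'E'
from h import *
im=save('wrist','w13.png'); s=ctrl.sense();print(s['ee_pos'],s['force'],s['moment'],s['opening']*88,s['time'])
E
```

```text
[ 0.6738 -0.0048  0.1276] [-0.8462  3.4609  5.4284] [ 0.6515 -0.0245 -0.0217] 16.561009441133066 12.95
```

View pics/w13.png

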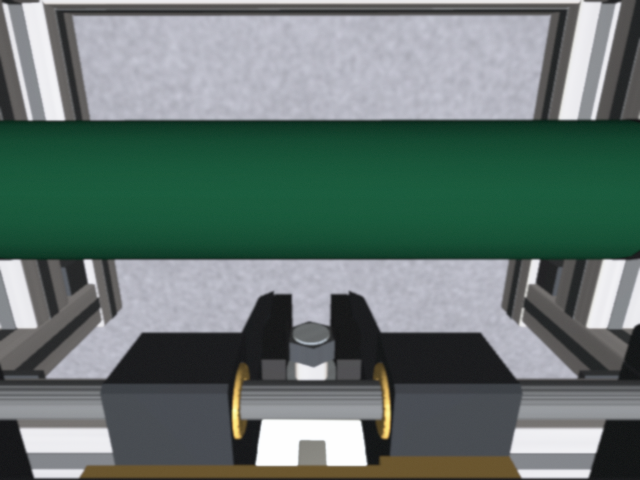

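>>> jog_arm(deltas=[[0,0,0,0,0,0,1],[0,0,0,0,0,0,1],[0,0,0,0,0,0,1],[0,0,0,0,0,0,1],[0,0,0,0,0,0,1],[0,0,0,0,0,0,1],[0,0,0,0,0,0,1],[0,0,0,0,0,0,1]])

```text
time: 13.75
ee_pos: [0.6738, -0.0049, 0.1276]
tool_rot: [[0.986, -0.167, 0.002], [-0.167, -0.986, 0.001], [0.002, -0.001, -1.0]]
force: [-1.0, 2.0, 3.9]
opening: 0.187
```

```bash
python3 - <<'E'
from h import *
im=save('wrist','w14.png'); s=ctrl.sense();print(s['ee_pos'],s['force'],s['moment'],s['opening']*88,s['time'])
a=cv2.imread('pics/w13.png')[280:390,260:370]
cv2.imwrite('pics/w14c.png',cv2.resize(np.hstack([a,im[280:390,260:370]]),None,fx=3.5,fy=3.5))
E
```

```text
[ 0.6738 -0.0048  0.1276] [0.0929 2.497  4.4007] [0.5286 0.0537 0.0101] 15.764782891934182 13.8
```

View pics/w14c.png

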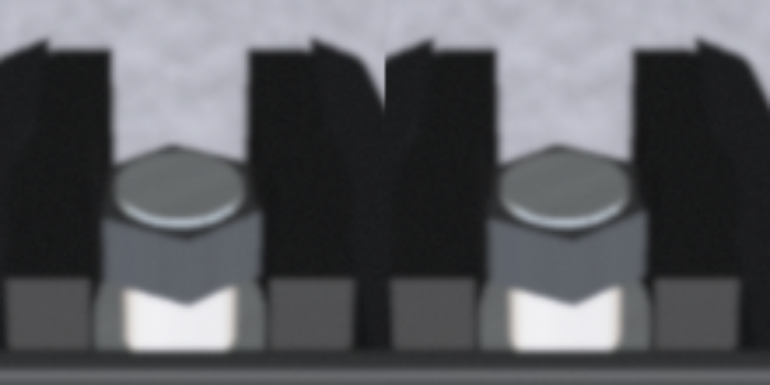

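>>> jog_arm(deltas=[[0,0,0,0,0,0,1],[0,0,0,0,0,0,1],[0,0,0,0,0,0,1],[0,0,0,0,0,0,1],[0,0,0,0,0,0,1],[0,0,0,0,0,0,1],[0,0,0,0,0,0,1],[0,0,0,0,0,0,1]])

```text
time: 14.6
ee_pos: [0.6738, -0.0048, 0.1276]
tool_rot: [[0.986, -0.167, 0.002], [-0.167, -0.986, 0.001], [0.002, -0.001, -1.0]]
force: [0.8, 2.2, 4.1]
opening: 0.184
```

>>> jog_arm(deltas=[[0,0,0,0,0,0,1],[0,0,0,0,0,0,1],[0,0,0,0,0,0,1],[0,0,0,0,0,0,1],[0,0,0,0,0,0,1],[0,0,0,0,0,0,1],[0,0,0,0,0,0,1],[0,0,0,0,0,0,1]])

```text
time: 15.4
ee_pos: [0.6738, -0.0048, 0.1276]
tool_rot: [[0.986, -0.167, 0.002], [-0.167, -0.986, 0.001], [0.002, -0.001, -1.0]]
force: [-0.3, 3.0, 5.0]
opening: 0.179
```

>>> jog_arm(deltas=[[0,0,0,0,0,0,1],[0,0,0,0,0,0,1],[0,0,0,0,0,0,1],[0,0,0,0,0,0,1],[0,0,0,0,0,0,1],[0,0,0,0,0,0,1],[0,0,0,0,0,0,1],[0,0,0,0,0,0,1]])

```text
time: 16.2
ee_pos: [0.6738, -0.0048, 0.1276]
tool_rot: [[0.986, -0.167, 0.002], [-0.167, -0.986, 0.001], [0.002, -0.001, -1.0]]
force: [0.1, 2.7, 4.2]
opening: 0.178
```

>>> jog_arm(deltas=[[0,0,0,0,0,0,1],[0,0,0,0,0,0,1],[0,0,0,0,0,0,1],[0,0,0,0,0,0,1],[0,0,0,0,0,0,1],[0,0,0,0,0,0,1],[0,0,0,0,0,0,1],[0,0,0,0,0,0,1]])

```text
time: 17.0
ee_pos: [0.6738, -0.0049, 0.1276]
tool_rot: [[0.986, -0.167, 0.002], [-0.167, -0.986, 0.001], [0.002, -0.001, -1.0]]
force: [-0.2, 3.1, 4.0]
opening: 0.178
```

```bash
python3 - <<'E'
from h import *
im=save('wrist','w15.png'); s=ctrl.sense();print(s['ee_pos'],s['force'],s['moment'],s['opening']*88,s['time'])
a=cv2.imread('pics/w13.png')[280:390,260:370]
cv2.imwrite('pics/w15c.png',cv2.resize(np.hstack([a,im[280:390,260:370]]),None,fx=3.5,fy=3.5))
E
```

```text
[ 0.6738 -0.0049  0.1276] [0.0077 2.7564 3.3208] [0.4838 0.0324 0.0083] 16.094431235610767 17.05
```

View pics/w15c.png

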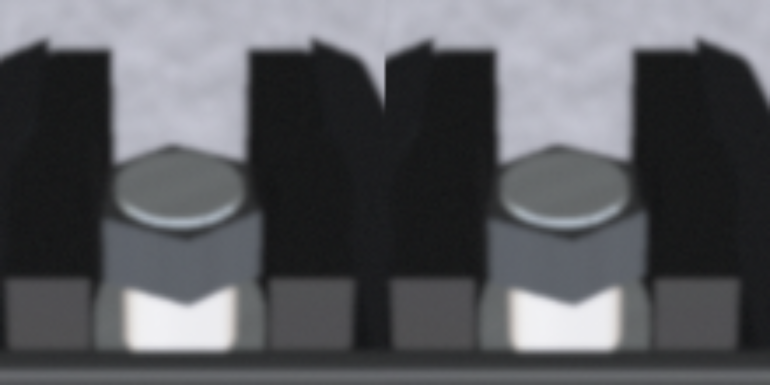

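>>> jog_arm(deltas=[[0,0,0,0,0,0,1],[0,0,0,0,0,0,1],[0,0,0,0,0,0,1],[0,0,0,0,0,0,1],[0,0,0,0,0,0,1],[0,0,0,0,0,0,1],[0,0,0,0,0,0,1],[0,0,0,0,0,0,1]])

```text
time: 17.85
ee_pos: [0.6738, -0.0049, 0.1276]
tool_rot: [[0.986, -0.167, 0.002], [-0.167, -0.986, 0.001], [0.002, -0.001, -1.0]]
force: [-0.0, 3.1, 3.9]
opening: 0.184
```

>>> jog_arm(deltas=[[0,0,0,0,0,0,1],[0,0,0,0,0,0,1],[0,0,0,0,0,0,1],[0,0,0,0,0,0,1],[0,0,0,0,0,0,1],[0,0,0,0,0,0,1],[0,0,0,0,0,0,1],[0,0,0,0,0,0,1]])

```text
time: 18.65
ee_pos: [0.6738, -0.0048, 0.1276]
tool_rot: [[0.986, -0.167, 0.002], [-0.167, -0.986, 0.001], [0.002, -0.001, -1.0]]
force: [-0.3, 2.2, 3.9]
opening: 0.184
```

>>> jog_arm(deltas=[[0,0,0,0,0,0,1],[0,0,0,0,0,0,1],[0,0,0,0,0,0,1],[0,0,0,0,0,0,1],[0,0,0,0,0,0,1],[0,0,0,0,0,0,1],[0,0,0,0,0,0,1],[0,0,0,0,0,0,1]])

```text
time: 19.45
ee_pos: [0.6738, -0.0048, 0.1276]
tool_rot: [[0.986, -0.167, 0.002], [-0.167, -0.986, 0.001], [0.002, -0.002, -1.0]]
force: [-0.2, 2.5, 4.4]
opening: 0.185
```

>>> jog_arm(deltas=[[0,0,0,0,0,0,1],[0,0,0,0,0,0,1],[0,0,0,0,0,0,1],[0,0,0,0,0,0,1],[0,0,0,0,0,0,1],[0,0,0,0,0,0,1],[0,0,0,0,0,0,1],[0,0,0,0,0,0,1]])

```text
time: 20.25
ee_pos: [0.6738, -0.0048, 0.1276]
tool_rot: [[0.986, -0.167, 0.002], [-0.167, -0.986, 0.001], [0.002, -0.001, -1.0]]
force: [0.8, 2.4, 2.8]
opening: 0.185
```

```bash
python3 - <<'E'
from h import *
M=[]
for k in range(4):
  im=save('wrist',f'w16_{k}.png'); s=ctrl.sense(); M.append(s['moment'])
print(s['ee_pos'],s['force'],np.mean(M,0),s['opening']*88,s['time'])
a=cv2.imread('pics/w13.png')[280:390,260:370]
cv2.imwrite('pics/w16c.png',cv2.resize(np.hstack([a,im[280:390,260:370]]),None,fx=3.5,fy=3.5))
im=save('scene','s16.png'); cv2.imwrite('pics/s16c.png',cv2.resize(im[160:340,200:430],None,fx=3.4,fy=3.3,interpolation=2))
E
```

```text
[ 0.6738 -0.0048  0.1276] [-0.1311  2.759   3.7195] [ 0.6329  0.0252 -0.0178] 15.796673260708332 20.45
```

View pics/w16c.png

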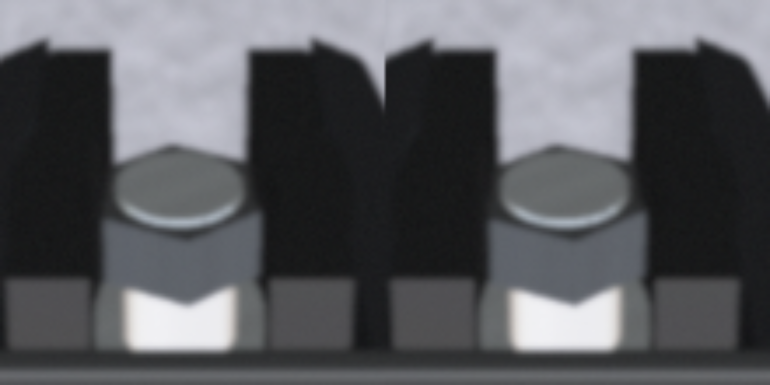

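View pics/s16c.png

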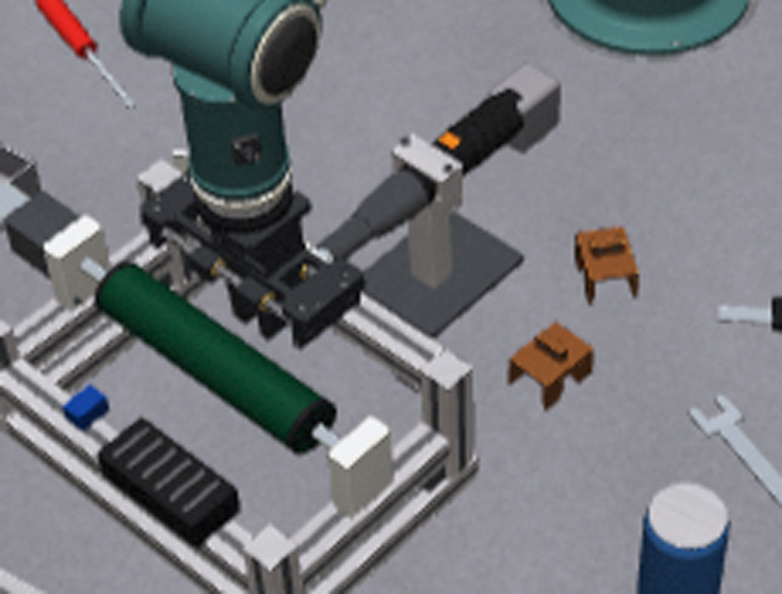

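>>> jog_arm(deltas=[[0,0,0,0,0,0,1],[0,0,0,0,0,0,1],[0,0,0,0,0,0,1],[0,0,0,0,0,0,1],[0,0,0,0,0,0,1],[0,0,0,0,0,0,1],[0,0,0,0,0,0,1],[0,0,0,0,0,0,1]])

```text
time: 21.3
ee_pos: [0.6738, -0.0048, 0.1276]
tool_rot: [[0.986, -0.167, 0.002], [-0.167, -0.986, 0.001], [0.002, -0.001, -1.0]]
force: [-0.1, 2.7, 5.0]
opening: 0.181
```

>>> jog_arm(deltas=[[0,0,0,0,0,0,1],[0,0,0,0,0,0,1],[0,0,0,0,0,0,1],[0,0,0,0,0,0,1],[0,0,0,0,0,0,1],[0,0,0,0,0,0,1],[0,0,0,0,0,0,1],[0,0,0,0,0,0,1]])

```text
time: 22.1
ee_pos: [0.6738, -0.0048, 0.1276]
tool_rot: [[0.986, -0.167, 0.002], [-0.167, -0.986, 0.001], [0.002, -0.002, -1.0]]
force: [-0.1, 2.4, 3.9]
opening: 0.179
```

>>> jog_arm(deltas=[[0,0,0,0,0,0,1],[0,0,0,0,0,0,1],[0,0,0,0,0,0,1],[0,0,0,0,0,0,1],[0,0,0,0,0,0,1],[0,0,0,0,0,0,1],[0,0,0,0,0,0,1],[0,0,0,0,0,0,1]])

```text
time: 22.9
ee_pos: [0.6738, -0.0048, 0.1276]
tool_rot: [[0.986, -0.167, 0.002], [-0.167, -0.986, 0.001], [0.002, -0.001, -1.0]]
force: [0.0, 3.1, 4.5]
opening: 0.182
```

```bash
python3 - <<'E'
from h import *
M=[];O=[]
for k in range(6):
  im=save('wrist',f'w17_{k}.png'); s=ctrl.sense(); M.append(s['moment']);O.append(s['opening']*88)
a=cv2.imread('pics/w13.png')
print(s['ee_pos'],s['force'],np.mean(M,0),np.std(M,0),np.mean(O),s['time'],'imgdiff',cv2.absdiff(a,im)[280:480,250:380].max(), cv2.absdiff(cv2.imread('pics/w17_0.png'),im)[280:480,250:380].max())
E
```

```text
[ 0.6738 -0.0048  0.1276] [-0.4284  2.2122  4.022 ] [ 0.6203  0.0486 -0.0118] [0.0315 0.0218 0.0245] 15.881966750513731 23.2 imgdiff 23 7
```

View pics/w17_5.png

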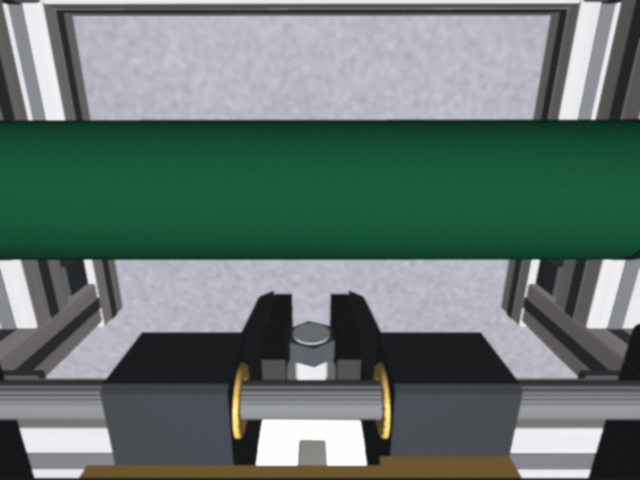

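The head at pixel (335, 311) stands still in the jaws. The bracket below it, around (440, 312), has not moved. The wrist moment about x stepped up by about 0.14 N m, as expected when the nut comes up tight. I am handing the job in.

```bash
python3 -c "
from station import ctrl
print(ctrl.job_done())"
```

```text
the job is handed in; nothing more can be done
None
```

I hung the white saddle bracket over the front rail with its slots straddling the bolt and let go. I then gripped the bolt head from above for about 10 s while the nutrunner ran. I handed the job in at 23.2 s of the 54 s, still gripping the head; no verdict was reported.

**Bracket:**
- It went down until it met the rail, with about 10 N of push at TCP height 0.172 m; the seat expected about 0.173 m.
- After release the network put its seat at (0.6305, 0.003). I had measured rail_seat at (0.629, 0.001), so the two agree within about 2 mm.
- I did not measure its height or tilt separately after letting go.

**Bolt head:**
- The jaws stand about 16–16.5 mm apart by the opening reading, against 17 mm across the flats.
- The head looks the same in the wrist pictures from first grip to hand-in.

**Nut tight:**
- I could not read the bolt joint directly.
- I judge it tight from about 10 s of holding against the 6 s needed, and from the wrist moment about x rising from about 0.48 to 0.62 N m. The first reading after gripping was 0.65, so that moment check is not clear-cut.

**Still uncertain:**
- The interface fixes the grip at half the most, about 30 N, below the 40 N you gave for holding the head. No slipping showed.
- The wrist read a steady 4 N or so upwards while gripping. I took that as strain from the grip; the bracket did not move.
- I did not measure the other bench objects at the end. The ones in the last scene crop looked undisturbed.

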